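# Square up a culture dish under a plate-imaging camera

## Robot

A 7-joint arm with a two-finger parallel gripper is mounted at the origin on the work surface. World frame = base frame: x ahead of the robot, y to its left, z up, the work surface at z = 0. Lengths are in mm, angles in degrees, forces in N, time in s.
With the tool pointing down it reaches from about 425 to 975 mm from the base axis. Payload 16.7 kg.
Tool frame: the origin (TCP) lies at the very end of the fingers, on their centre line; the grasp point (between the pads) lies arm.grip_depth behind it (arm.grip_depth is the distance from the TCP to the grasp point, in mm); z points along the fingers, y is the line along which they close (so a half turn about z gives the same grasp; the last joint's range is limited). The gripper opens to 85 mm and grips with 20 to 120 N. Pads are 22 mm wide; open, the fingers measure 114 mm over their backs; the gripper's body (76 mm by 85 mm) begins 54 mm behind the grasp point. The pads swing forward as they close: fully open they stand 13 mm farther back than shut.
Start: joints at [-73.997, 24.414, 4.234, 92.017, -1.954, 63.644, -3.845], TCP at [280.651, 613.849, 231.302] pointing down, gripper open.
Joint ranges: [-163.25, 163.25], [-28.42, 122.38], [-70.27, 78.77], [12.13, 141.07], [-58.53, 238.53], [9.26, 117.41], [-156.51, 156.51]. Speed limits (degrees/s): [108.29, 108.29, 136.94, 136.94, 172.46, 172.46, 172.46].

## Interface

Orientations are given as a 3x3 rotation matrix whose columns are the frame's x, y, z axes.
In Python, from bench import arm gives the robot as it stands. The module is installed in compiled form; this text tells all that it offers.
- The arm moves only by the shell command python3 -m jog 'ROWS' [OPENING] [FORCE]. ROWS is JSON, a list of rows, each a list of 6 numbers: the shift along the tool's x, y, z in units of 25 mm (1.0 is 25 mm), then the turn, a rotation vector about the tool's x, y, z in units of 5 degrees (1.0 is 5 degrees). In form: [[x, y, z, rx, ry, rz], ...]. A call has 1 to 12 rows; each row shifts and turns the commanded pose from where the row before left it, along the tool's axes as they then stand; what a row does not reach is not made up. A row lasts 1/8 s, in which the tool goes at most 62.5 mm and 10.7 degrees, less where a joint would pass 70% of its speed; a pose out of reach is approached as far as the arm can. A call is refused whole if a number of a shift passes 1 or a number of a turn 1, either way. A call with a gripper value outside its range is refused whole. OPENING is the opening, from 0 (shut) to 1 (fully open), set as the call begins (- or left out, the last holds). The fingers move at their own pace and stop on an object; FORCE is the grip in N (left out, the last holds). Time passes only in rows, so rows that do not move let the fingers close. It gives the time, the measured TCP pose, the force, the opening and the grip force at its end, in the units of the state.
- arm.get_obs(): the state, without advancing time (a new reading comes with each control period).
- arm.get_image(name): name is "scene" or "top" or "wrist"; returns the picture (420x560x3 uint8, red, green, blue); there is no depth.
- arm.get_calibration(name): a dict with "intrinsics" (3x3 intrinsics, pixels), "xyz" and "attitude" of the camera in the world; the wrist camera has in their place "mount" (4x4, takes a point from camera to tool coordinates, whose origin is the TCP and whose axes are the flange's). Camera axes: x right, y up, looking along -z (the intrinsics and any distortion apply to the point x, -y, -z); pixel columns grow to the right and rows downward; lengths in mm; the calibration is good to about 2 mm. A picture is of the moment at which its call begins: read the wrist's pose just before it. get_calibration takes no time and is no camera call.
- arm.close_job(): hands the job in; it is judged then, once.
The state is a dict: "time_s": time; "joint_positions": joint angles; "qd": joint speeds; "tau": joint torques, N m; "tcp_pos": TCP position; "eef_rot": TCP orientation; "contact_force": force on the tool from outside, world axes, zero at the start; "moment": the same for the moment, N m; "finger_gap": finger opening in mm; "grip_force": force on a finger pad.
Only numpy, scipy, OpenCV 4.12 (cv2) and the standard library are available. Lean on these libraries where they do the work, as an engineer would, in place of code of your own. Each camera call takes 0.05 s, during which the arm holds its last target. There are 200 camera calls.

## Task

The lidded square culture dish lies askew on the black platen of the imaging stand. Reaching in under the lamps, work it round with light taps on its upright sides, now from the left, now from the right as it needs, until it lies square to the white frame and centred in it. Do not press on the lid or lift the dish, and leave the stand, its lamps and the things around it undisturbed.

Things in the scene. Friction and masses are not known exactly. Their poses are not given: they have to be found in the camera images.
- stand: Plate-imaging stand, fixed. Origin: on the bench under the middle of the printed frame; x runs from its open front to its column, y to its left, z up. White base 300 x 250 mm (x -95 to 205, y -125 to 125), top at z = 36 mm, carrying a matt black platen 188 x 216 mm, top at z = 40 mm. Front and both sides are open below the lamps.
- frame_center (a point): Middle of the white line frame printed on the black platen, at the platen's top surface (40 mm above the bench); same axes as the stand. Inside its lines the frame measures 146 mm along x and 130 mm along y, so the dish has 13 mm of play front and back and 5 mm left and right.
- lamp_left (a point): Middle of the left lamp bar (stand y = +58 mm, z = 170 mm). The bar runs along the stand's x for 60 mm either way, spans 42 to 74 mm in y and 155 to 185 mm in height, so nothing upright fits down beside the dish. A thin strap (y 69 to 75, x 36 to 54 mm) holds it from a cross bar 282 mm up.
- lamp_right (a point): Middle of the right lamp bar, the mirror image of the left one (stand y = -58 mm).
- lens (a point): Lower end of the camera lens, 221 mm above the bench over the frame's middle. Lens and camera stay within 33 mm of this axis up to 350 mm; an arm 24 mm wide at 287 to 313 mm runs back to the column, 25 mm thick, at stand x = 175 mm, 381 mm high, with a focus block and knobs (y within 46 mm, z 255 to 325 mm).
- dish_center (a point): Centre, half-way up, of the lidded square dish: clear, cream agar with grid and colonies, 120 x 120 x 17 mm, about 0.18 kg. x, y parallel to its sides. Rests on a foot 84 mm square, 3 mm high; sides to tap are 3 to 17 mm above the platen. Starts within 5 mm of centre each way, turned 0.24 to 0.4 rad anticlockwise from above. Slides at about 1 N, stops when not pushed; a tap near a corner turns and shifts it.
- tip_box: Bystander: pipette-tip box, blue with a clear lid, 122 x 84 x 64 mm, loose on the bench left of the stand. Origin: centre of its underside.
- round_dishes: Bystander: stack of three round culture dishes, 93 mm across, 47 mm high, loose on the bench right of the stand. Origin: centre of its underside.
- tube_rack: Bystander: orange rack with blue-capped tubes, 150 x 84 mm, 91 mm high, loose on the bench right of the stand, further back. Origin: centre of its underside.
Not all that is in view belongs to the job. What is shaped like the part that bears dish_center but blue or green is not meant.

How it is judged (in metres and radians):
At the end, for the whole second after the job is handed in: The dish lies flat and still on the platen, square to the white frame within 0.055 rad (3 degrees) and centred in it: within 4.5 mm left to right and 12 mm front to back, the play that the frame leaves it (y of dish_center in the frame of stand between -0.0045 and 0.0045 m and x of dish_center in the frame of stand between -0.012 and 0.012 m and angle between the x axis of dish_center and the x axis of stand, either way round below 0.055 rad and z of dish_center in the frame of stand between 0.0465 and 0.0505 m and angle between dish_center's own z axis and vertical below 0.03 rad and linear speed of dish below 0.01 m/s); the robot touches nothing.
It fails at once if the dish is hit hard (over 10 N) or knocked along faster than 0.2 m/s (contact force between any of the fingers, the arm and dish above 10 N or linear speed of dish above 0.2 m/s).
It fails at once if the lid is pressed on from above (contact force between the fingers and dish above 0.3 N and x of the grasp point in the frame of dish_center between -0.052 and 0.052 m and y of the grasp point in the frame of dish_center between -0.052 and 0.052 m).
It fails at once if the dish is lifted or tipped (z of dish_center in the frame of stand above 0.056 m or angle between dish_center's own z axis and vertical above 0.12 rad).
It fails at once if the stand or its lamps are struck (over 12 N) (contact force between any of the arm, the fingers and stand above 12 N).
It fails at once if a thing around the stand is disturbed (moved over 10 mm) (distance of any of tip_box, round_dishes, tube_rack from where it was at the start of the episode above 0.01 m).
It also fails if it takes over 67 s, if anything falls off the work surface, if the arm or the gripper's body presses on something with over 40 N, if the wrist force passes 120 N, or if a joint passes its speed limit or range.

## Working session

There is one attempt and no reset: what is moved stays moved. The work goes in short steps, Python scripts to look and compute and a shell command to move; the robot and the scene stay as the last step left them, time stands still between calls to the robot, and variables do not carry over. Pictures are saved under pics/ and viewed, at most 10 in all, crops included, and the job is handed in when it is done.

```bash
mkdir -p pics
python3 - <<'E'
from bench import arm
import cv2,numpy as np
np.set_printoptions(precision=3,suppress=True)
o=arm.get_obs();print(o['time_s'],o['tcp_pos'],o['eef_rot'],o['finger_gap'],arm.grip_depth)
a=arm.get_image("scene");b=arm.get_image("top")
cv2.imwrite("pics/scene.png",a[...,::-1]);cv2.imwrite("pics/top.png",b[...,::-1])
for n in("scene","top","wrist"):print(n,arm.get_calibration(n))
E
```

```text
0.0 [280.532 613.49  230.622] [[-0.909  0.416 -0.   ]
 [ 0.416  0.909 -0.001]
 [-0.    -0.001 -1.   ]] 85.72794371395108 18.700000000000003
scene {'intrinsics': array([[468.072,   0.   , 282.637],
       [  0.   , 468.072, 214.054],
       [  0.   ,   0.   ,   1.   ]]), 'xyz': array([1070.788,  456.931, 1239.835]), 'attitude': array([[-0.582, -0.684,  0.439],
       [ 0.813, -0.48 ,  0.33 ],
       [-0.015,  0.55 ,  0.835]])}
top {'intrinsics': array([[449.79 ,   0.   , 280.297],
       [  0.   , 449.79 , 202.645],
       [  0.   ,   0.   ,   1.   ]]), 'xyz': array([ 304.182,   46.315, 1544.559]), 'attitude': array([[ 0.001,  0.993, -0.122],
       [-1.   ,  0.003,  0.016],
       [ 0.016,  0.122,  0.992]])}
wrist {'intrinsics': array([[313.093,   0.   , 278.888],
       [  0.   , 313.093, 211.179],
       [  0.   ,   0.   ,   1.   ]]), 'mount': array([[  -0.001,    0.962,    0.273,   69.565],
       [   1.   ,    0.001,   -0.001,    1.455],
       [  -0.001,    0.273,   -0.962, -142.487],
       [   0.   ,    0.   ,    0.   ,    1.   ]])}
```

View pics/scene.png

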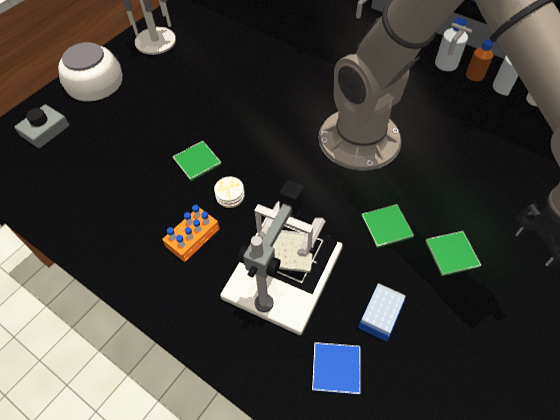

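View pics/top.png

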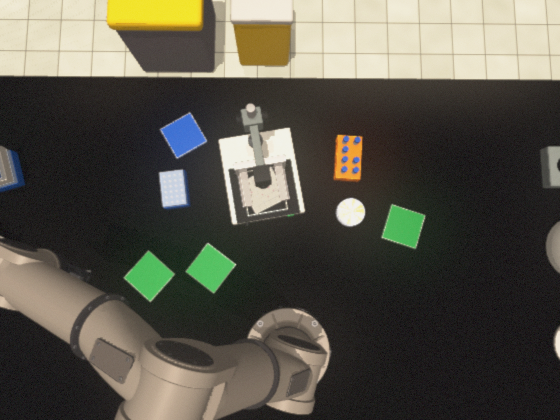

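The scene view shows the stand at about (280,265) and the top view shows it at about (262,178). Several objects have the dish's shape. In the top view they are the cream plate on the platen at (263,188), green ones at (150,276), (211,268) and (403,226), and a blue one at (183,135). Only the cream one lies on the platen and fits the description. I'll confirm it in a crop and compute the stand pose.

```bash
cat > h.py <<'E'
import numpy as np,cv2
from bench import arm
np.set_printoptions(precision=3,suppress=True)
def cam(n,o=None):
    c=arm.get_calibration(n);K=c['intrinsics']
    if n!='wrist':return K,np.array(c['attitude']),np.array(c['xyz'])
    M=np.array(c['mount']);R=np.array(o['eef_rot'])
    return K,R@M[:3,:3],R@M[:3,3]+o['tcp_pos']
def ray(C,uv,z):
    K,A,p=C;uv=np.atleast_2d(uv).astype(float)
    d=np.c_[(uv[:,0]-K[0,2])/K[0,0],-(uv[:,1]-K[1,2])/K[1,1],-np.ones(len(uv))]@A.T
    return p+d*((z-p[2])/d[:,2])[:,None]
def proj(C,P):
    K,A,p=C;q=(np.atleast_2d(P)-p)@A
    return np.c_[K[0,2]+K[0,0]*q[:,0]/-q[:,2],K[1,2]-K[1,1]*q[:,1]/-q[:,2]]
E
python3 - <<'E'
from h import *
b=cv2.imread('pics/top.png')
m=((b.min(2)>150)).astype('uint8');x=np.zeros_like(m);x[115:235,205:315]=1;m*=x
pts=cv2.findNonZero(m)
r=cv2.minAreaRect(pts);q=cv2.boxPoints(r);print(q,r)
C=cam('top');Q=ray(C,q,36);print(Q);print(np.linalg.norm(Q-np.roll(Q,1,0),axis=1))
for n,z,u in(("tip",64,(173,188)),("round",47,(351,212)),("rack",80,(348,158))):print(n,ray(C,u,z))
cv2.imwrite('pics/crop.png',cv2.resize(b[115:235,195:320],None,fx=5,fy=5,interpolation=cv2.INTER_CUBIC)[:600,:800])
E
```

```text
[[214.609 120.143]
 [286.908 107.908]
 [304.425 211.42 ]
 [232.126 223.656]] ((259.51690673828125, 165.78176879882812), (104.98422241210938, 73.32664489746094), 80.3947982788086)
[[775.829 248.451  36.   ]
 [821.068  -1.055  36.   ]
 [460.143 -59.81   36.   ]
 [418.299 183.197  36.   ]]
[363.437 253.574 365.676 246.584]
tip [[534.271 378.099  64.   ]]
round [[ 457.433 -215.451   47.   ]]
rack [[ 634.754 -203.008   80.   ]]
```

View pics/crop.png

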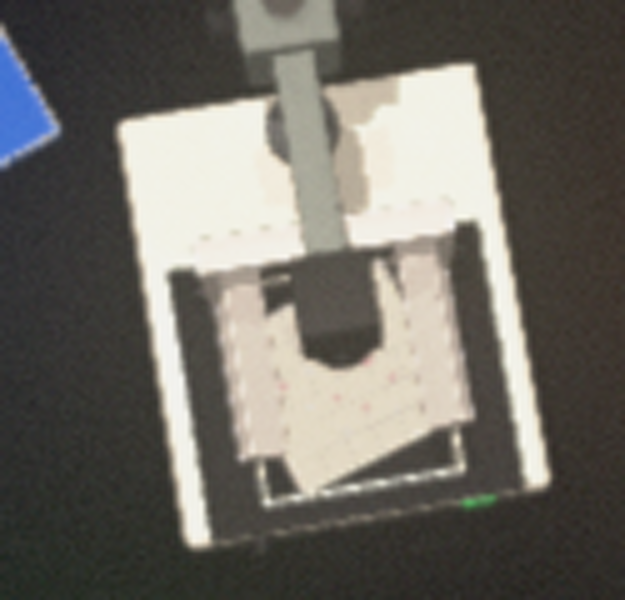

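The crop confirms the cream gridded dish on the black platen, turned anticlockwise (about 16°) relative to the white frame. Its front corner is at crop (313,490). The base corners at crop (118,122), (475,65), (550,487) and (190,548) give the stand pose.

Run:
```python
from h import *
C=cam('top')
q=np.array([(118,122),(475,65),(550,487),(190,548)])/5+[195,115]
Q=ray(C,q,36);print(Q,np.linalg.norm(Q-np.roll(Q,1,0),axis=1))
S=np.array([(205,125),(205,-125),(-95,-125),(-95,125)],float)
sc=S-S.mean(0);qc=Q[:,:2]-Q[:,:2].mean(0)
th=np.arctan2((sc[:,0]*qc[:,1]-sc[:,1]*qc[:,0]).sum(),(sc*qc).sum())
R=np.array([[np.cos(th),-np.sin(th)],[np.sin(th),np.cos(th)]])
t=Q[:,:2].mean(0)-R@S.mean(0);print('th',th,np.degrees(th),'t',t)
f=ray(C,np.array([(265,503),(465,470)])/5+[195,115],40)[:,:2];print('frame front in stand',(f-t)@R)
d=ray(C,np.array([(313,490),(458,420)])/5+[195,115],57)[:,:2];print('dish front in stand',(d-t)@R)
o=arm.get_obs()
for p in ((-300,0),(-200,0),(0,0)):print(p,R@p+t)
```

```text
[[707.809 233.527  36.   ]
 [749.411 -11.657  36.   ]
 [456.826 -61.733  36.   ]
 [415.132 180.228  36.   ]] [297.491 248.688 296.84  245.527]
th 0.17258613966542832 9.888457405284413 t [528.112  75.646]
frame front in stand [[-72.364  67.83 ]
 [-73.151 -68.336]]
dish front in stand [[-70.94   34.382]
 [-41.029 -68.658]]
(-300, 0) [232.568  24.127]
(-200, 0) [331.083  41.3  ]
(0, 0) [528.112  75.646]
```

Stand pose: centre (528,76), turned +9.9°. The frame and base sizes match the given dimensions. I'll start on the left side: yaw the tool so the camera faces the stand's front, carry it over, then tilt.

```bash
python3 -m jog '[[0,0,0,0,0,-1],[0,0,0,0,0,-1],[0,0,0,0,0,-1],[0,0,0,0,0,-1],[0,0,0,0,0,-1],[0,0,0,0,0,-1],[0,0,0,0,0,-1],[-0.48,-0.98,0,0,0,0],[-0.48,-0.98,0,0,0,0],[-0.48,-0.98,0,0,0,0],[-0.48,-0.98,0,0,0,0],[-0.48,-0.98,0,0,0,0]]' 0
python3 -m jog '[[-0.48,-0.98,0,0,0,0],[-0.48,-0.98,0,0,0,0],[-0.48,-0.98,0,0,0,0],[-0.48,-0.98,0,0,0,0],[-0.48,-0.98,0,0,0,0],[-0.48,-0.98,0,0,0,0],[-0.48,-0.98,0,0,0,0],[-0.48,-0.98,0,0,0,0],[0,0,0,1,0,0],[0,0,0,1,0,0],[0,0,0,1,0,0],[0,0,0,1,0,0]]'
python3 -c "
from h import *
o=arm.get_obs();print(o['joint_positions'],o['tcp_pos'],o['eef_rot'])"
```

```text
time_s: 1.6
tcp_pos: [363.0, 502.3, 231.1]
eef_rot: [[-0.984, -0.179, -0.0], [-0.179, 0.984, -0.001], [0.0, -0.001, -1.0]]
contact_force: [0.8, -0.6, 0.4]
finger_gap: -0.2
grip_force: 0.0
time_s: 3.1
tcp_pos: [492.0, 327.7, 231.5]
eef_rot: [[-0.984, -0.168, 0.062], [-0.179, 0.923, -0.339], [-0.0, -0.345, -0.939]]
contact_force: [0.6, -0.4, -0.2]
finger_gap: 0.1
grip_force: 0.0
[-54.05   22.834   6.72   97.313  13.974  72.94   47.098] [492.037 327.684 231.451] [[-0.984 -0.168  0.062]
 [-0.179  0.923 -0.339]
 [-0.    -0.345 -0.939]]
```

```bash
cat >> h.py <<'E'
TH=0.1726;RS=np.array([[np.cos(TH),-np.sin(TH),0],[np.sin(TH),np.cos(TH),0],[0,0,1]]);T0=np.array([528.1,75.6,0])
def tos(P):return (np.atleast_2d(P)-T0)@RS
def need(target):  # stand target -> tool units
    o=arm.get_obs();s=tos(o['tcp_pos'])[0]
    print('t',o['time_s'],'stand tcp',s,'F',o['contact_force'],'J',np.round(o['joint_positions'],0))
    w=RS@(np.array(target)-s);print('units',np.array(o['eef_rot']).T@w/25)
def shot(name):
    o=arm.get_obs();im=arm.get_image('wrist')[...,::-1].copy();cv2.imwrite('pics/'+name+'.png',im);return cam('wrist',o),im
E
python3 -m jog '[[0,0,0,1,0,0],[0,0,0,1,0,0],[0,0,0,1,0,0],[0,0,0,1,0,0],[0,0,0,1,0,0],[0,0,0,1,0,0],[0,0,0,0,0,0]]'
python3 - <<'E'
from h import *
C,im=shot('w1')
need([30,105,90]);print(arm.get_obs()['eef_rot'])
E
```

```text
time_s: 3.98
tcp_pos: [491.2, 328.7, 229.9]
eef_rot: [[-0.983, -0.118, 0.138], [-0.181, 0.63, -0.755], [0.002, -0.767, -0.641]]
contact_force: [0.2, 0.4, 0.5]
finger_gap: 0.1
grip_force: 0.0
t 4.025 stand tcp [  7.561 255.297 230.642] F [ 0.813 -0.405  0.016] J [-65.  37.  10.  89.  27.  93.  38.]
units [-0.848  0.437  8.227]
[[-0.984 -0.117  0.138]
 [-0.181  0.632 -0.753]
 [ 0.001 -0.766 -0.643]]
```

View pics/w1.png

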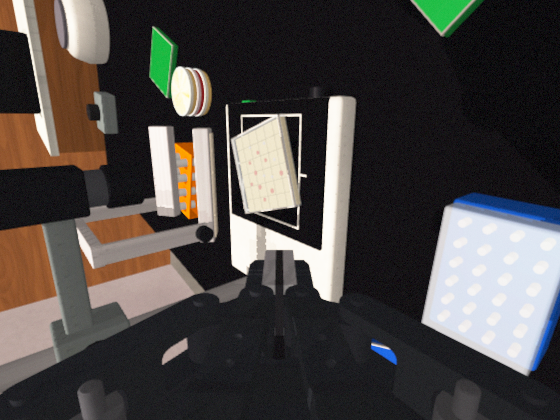

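The wrist view shows the whole frame, with corners at about (242,115), (300,115) and (300,229). It also shows the cream dish, with corners at about (231,153), (281,117), (299,209) and (245,215). I'll measure both from this image.

Run:
```python
from h import *
o=arm.get_obs();C=cam('wrist',o);im=cv2.imread('pics/w1.png')
b,g,r=[im[...,i].astype(int) for i in range(3)]
for u in((265,170),(293,170),(262,116),(300,150),(285,130),(270,222)):print(u,im[u[1],u[0]][::-1])
m=((r-b>12)&(r>110)).astype('uint8')*255;m[:, :228]=0;m[:,304:]=0;m[:105]=0;m[226:]=0
m=cv2.morphologyEx(m,cv2.MORPH_OPEN,np.ones((3,3)))
c=max(cv2.findContours(m,0,2)[0],key=cv2.contourArea)
a=cv2.approxPolyDP(c,5,True)[:,0];print(a)
for z in(50,57):
  P=tos(ray(C,c[:,0],z))[:,:2].astype('float32');R=cv2.minAreaRect(P);print(z,R)
  print(tos(ray(C,a,z))[:,:2])
print('frame',tos(ray(C,[(242,115),(300,115),(300,229)],40)))
print('proj', proj(C,(RS@np.array([[73,65,40],[-73,65,40],[-73,-65,40],[73,-65,40.]]).T).T+T0))
cv2.imwrite('pics/c1.png',cv2.resize(im[95:245,215:345],None,fx=4,fy=4,interpolation=cv2.INTER_CUBIC))
```

```text
(265, 170) [241 233 211]
(293, 170) [172 157 131]
(262, 116) [242 235 226]
(300, 150) [205 193 176]
(285, 130) [168 151 127]
(270, 222) [12  7 12]
[[287 114]
 [236 139]
 [249 212]
 [300 203]]
50 ((3.700481414794922, 13.044403076171875), (123.02552795410156, 129.95127868652344), 17.92982292175293)
[[-69.534  57.64 ]
 [-33.314 -61.911]
 [ 78.537 -30.433]
 [ 40.052  85.1  ]]
57 ((2.008983612060547, 22.094497680664062), (119.8626480102539, 126.61031341552734), 17.929824829101562)
[[-69.343  65.544]
 [-34.054 -50.934]
 [ 74.922 -20.265]
 [ 37.426  92.297]]
frame [[-69.337 -58.391  40.   ]
 [-68.387  70.731  40.   ]
 [ 80.147  76.141  40.   ]]
proj [[294.538 222.028]
 [296.917 111.181]
 [239.568 112.571]
 [242.046 203.304]]
```

View pics/c1.png

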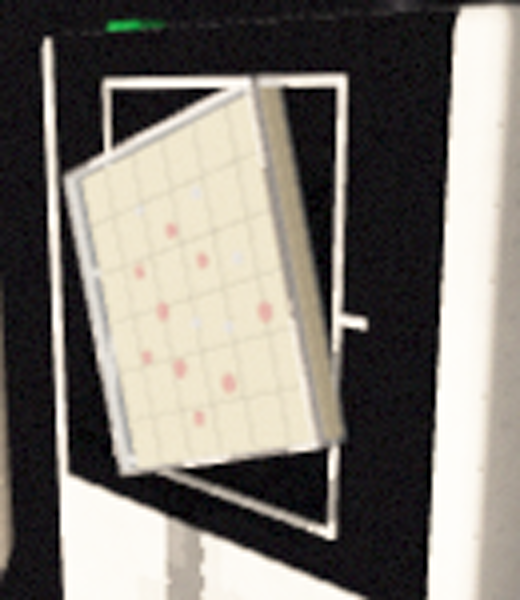

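```bash
cat >> h.py <<'E'
def dishpose(C,frame_px,frame_xy,dish_px):
    """frame line corners (3+) calibrate the plane; dish top corners in any order"""
    f=tos(ray(C,frame_px,40))[:,:2];F=np.array(frame_xy,float)
    a,b=f-f.mean(0),F-F.mean(0);th=np.arctan2((a[:,0]*b[:,1]-a[:,1]*b[:,0]).sum(),(a*b).sum())
    R=np.array([[np.cos(th),-np.sin(th)],[np.sin(th),np.cos(th)]])
    print('corr rot',th,'shift',F.mean(0)-f.mean(0),'resid',((a@R.T)-b).round(1).tolist())
    P=tos(ray(C,dish_px,57))[:,:2];P=(P-f.mean(0))@R.T+F.mean(0)
    print('corners',P.tolist(),'sides',np.linalg.norm(P-np.roll(P,1,0),axis=1))
    r=cv2.minAreaRect(P.astype('float32'));e=P[(np.arange(4)+1)%4]-P
    ang=np.arctan2(e[:,1],e[:,0]);an=np.angle(np.exp(4j*ang).mean())/4
    print('DISH centre',P.mean(0),'angle',an,np.degrees(an));return P.mean(0),an
E
python3 - <<'E'
from h import *
C=cam('wrist',arm.get_obs());k=lambda L:np.array(L)/4+[215,95]
dishpose(C,k([(105,82),(343,82),(334,534)]),[(-74,-66),(-74,66),(74,66)],k([(250,80),(66,177),(122,472),(322,442)]))
E
```

```text
corr rot -0.0024113415547718457 shift [-5.946 -6.256] resid [[-0.8, -0.6], [0.4, -0.0], [0.4, 0.7]]
corners [[-74.20885647495045, 41.33355738925185], [-39.23032195633244, -70.08269225727729], [72.7053203784431, -36.496748646188884], [36.572953651058924, 77.79626632215064]] sides [116.628 116.778 116.866 119.868]
DISH centre [-1.04   3.138] angle 0.304967094559216 17.473327408610167
```

Dish pose is centre (-1,3) mm, turned 17.5° anticlockwise, with side lengths consistent. I'll approach the back part of its left side.

```bash
python3 -m jog '[[-0.1,0.03,0.95,0,0,0],[-0.1,0.03,0.95,0,0,0],[-0.1,0.03,0.95,0,0,0],[-0.1,0.03,0.95,0,0,0],[-0.1,0.03,0.95,0,0,0],[-0.1,0.03,0.95,0,0,0],[-0.1,0.03,0.95,0,0,0],[0,0,0,0,0,0],[0,0,0,0,0,0]]'
python3 - <<'E'
from h import *
C,im=shot('w2');need([28,95,54])
E
```

```text
time_s: 5.15
tcp_pos: [531.6, 210.5, 121.3]
eef_rot: [[-0.984, -0.115, 0.139], [-0.18, 0.634, -0.752], [-0.001, -0.765, -0.644]]
contact_force: [0.3, 0.6, 0.8]
finger_gap: 0.0
grip_force: 0.0
t 5.2 stand tcp [ 26.674 132.667 121.238] F [-0.985 -0.094  0.046] J [-58.  40.  12. 101.  32.  76.  36.]
units [-0.036  1.086  2.885]
```

View pics/w2.png

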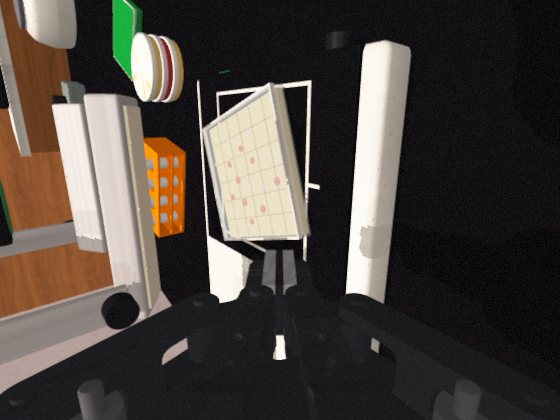

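```bash
python3 - <<'E'
from h import *
C=cam('wrist',arm.get_obs())
print(proj(C,[arm.get_obs()['tcp_pos']]))
dishpose(C,[(219,93),(310,84),(306,260)],[(-74,-66),(-74,66),(74,66)],[(270,87),(203,131),(223,240),(303,238)])
E
python3 -m jog '[[0,0.36,0.8,0,0,0],[0,0.36,0.8,0,0,0],[0,0.36,0.8,0,0,0],[0,0,0,0,0,0],[0,0,0,0,0,0]]'
python3 - <<'E'
from h import *
need([28,82,54])
E
```

```text
[[276.674 265.018]]
corr rot -0.01604346649380816 shift [-2.267 -7.623] resid [[1.4, 2.1], [4.6, -0.8], [-6.0, -1.3]]
corners [[-68.41443167708574, 40.4739526314307], [-35.22005219113215, -71.22286986925587], [76.75604390114181, -42.52271720931529], [40.51622323528163, 77.8508271687982]] sides [115.165 116.525 115.596 125.71 ]
DISH centre [3.409 1.145] angle 0.2906854652038381 16.65505032197687
time_s: 5.82
tcp_pos: [536.8, 182.5, 61.7]
eef_rot: [[-0.983, -0.116, 0.139], [-0.181, 0.632, -0.753], [-0.0, -0.766, -0.643]]
contact_force: [0.1, -0.5, -0.8]
finger_gap: -0.1
grip_force: 0.0
t 5.825 stand tcp [ 26.898 103.852  61.668] F [ 0.107 -0.476 -0.775] J [-56.  44.  12. 104.  33.  69.  33.]
units [-0.035 -0.327  0.867]
```

```bash
python3 -m jog '[[-0.03,-0.03,0.3,0,0,0],[0,-0.03,0.27,0,0,0],[0,0,0,0,0,0],[0,-0.05,0.06,0,0,0],[0,-0.05,0.06,0,0,0],[0,-0.05,0.06,0,0,0],[0,0,0,0,0,0]]'
python3 - <<'E'
from h import *
need([28,82,54])
E
python3 -m jog '[[0,-0.05,0.06,0,0,0],[0,-0.05,0.06,0,0,0],[0,0,0,0,0,0]]'
python3 - <<'E'
from h import *
need([28,78,54]);shot('w3')
E
```

```text
time_s: 6.7
tcp_pos: [540.5, 164.5, 53.2]
eef_rot: [[-0.984, -0.116, 0.139], [-0.181, 0.632, -0.753], [0.0, -0.766, -0.643]]
contact_force: [0.2, 0.6, 1.1]
finger_gap: -0.2
grip_force: 0.0
t 6.7 stand tcp [27.495 85.403 53.188] F [0.194 0.571 1.051] J [-55.  44.  13. 105.  34.  67.  33.]
units [-0.019 -0.112  0.084]
time_s: 7.08
tcp_pos: [541.2, 160.5, 53.2]
eef_rot: [[-0.984, -0.116, 0.138], [-0.181, 0.632, -0.754], [0.0, -0.766, -0.643]]
contact_force: [0.8, -0.1, -0.2]
finger_gap: -0.1
grip_force: 0.0
t 7.075 stand tcp [27.489 81.409 53.156] F [ 0.791 -0.101 -0.198] J [-55.  44.  13. 105.  34.  67.  33.]
units [-0.019 -0.114  0.083]
```

View pics/w3.png

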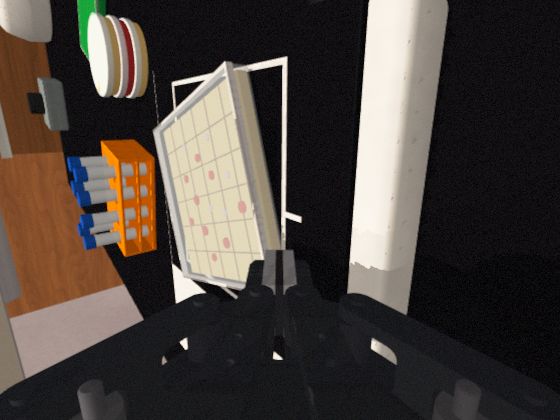

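The picture shows the fingertips at (280,255), just short of the dish's left side. The dish's front-left corner is at (232,67) and the front frame line runs (175,83)–(286,61). Now I'll tap.

```bash
python3 -m jog '[[0,-0.05,0.06,0,0,0],[0,-0.05,0.06,0,0,0],[0,-0.05,0.06,0,0,0],[0,-0.05,0.06,0,0,0],[0,-0.05,0.06,0,0,0],[0,0,0,0,0,0]]'
cat >> h.py <<'E'
def quad(im,roi):
    b,g,r=[im[...,i].astype(int) for i in range(3)]
    m=((r-b>14)&(r>195)).astype('uint8')*255;z=np.zeros_like(m);x0,y0,x1,y1=roi;z[y0:y1,x0:x1]=1
    m=cv2.morphologyEx(m*z,cv2.MORPH_CLOSE,np.ones((5,5)));m=cv2.morphologyEx(m,cv2.MORPH_OPEN,np.ones((5,5)))
    c=max(cv2.findContours(m,0,2)[0],key=cv2.contourArea);return cv2.approxPolyDP(c,6,True)[:,0]
E
python3 - <<'E'
from h import *
C=cam('wrist',arm.get_obs());
im=cv2.imread('pics/w3.png');q=quad(im,(130,50,300,300));print(q.tolist())
need([28,70,54])
C,im=shot('w4');q=quad(im,(130,50,300,300));print(q.tolist());print(tos(ray(C,q,55)))
E
```

```text
time_s: 7.88
tcp_pos: [543.0, 150.9, 53.2]
eef_rot: [[-0.984, -0.116, 0.138], [-0.181, 0.632, -0.754], [0.0, -0.766, -0.643]]
contact_force: [0.4, 0.1, -0.8]
finger_gap: 0.1
grip_force: 0.3
[[224, 80], [164, 137], [192, 271], [205, 280], [245, 280], [262, 251]]
t 7.875 stand tcp [27.614 71.647 53.159] F [ 0.369  0.059 -0.764] J [-55.  44.  13. 106.  35.  66.  33.]
units [-0.015 -0.068  0.029]
[[229, 75], [169, 122], [166, 135], [192, 267], [245, 279], [262, 250]]
[[-63.498  36.042  55.   ]
 [-40.232 -46.954  55.   ]
 [-30.896 -54.933  55.   ]
 [ 65.87  -26.91   55.   ]
 [ 45.716  45.492  55.   ]
 [ 22.206  62.001  55.   ]]
```

View pics/w4.png

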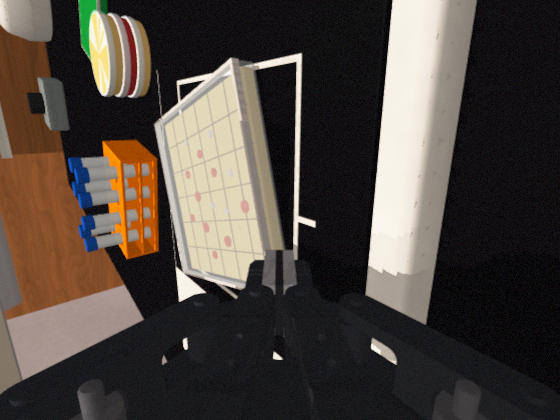

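In this view the dish has begun to turn. Its front-left corner is at (240,66), front-right at (157,124) and back-right at (185,270). The front frame corners are at (180,82) and (300,57).

```bash
cat >> h.py <<'E'
def pose3(C,fr,fl,dfl,dfr,dbr):
    f=tos(ray(C,[fr,fl],40))[:,:2];a=f[1]-f[0];th=np.arctan2(-a[0],a[1])  # measured frame yaw
    c,s=np.cos(th),np.sin(th);R=np.array([[c,s],[-s,c]]);m=f.mean(0)
    P=(tos(ray(C,[dfl,dfr,dbr],57))[:,:2]-m)@R.T+[-74,0]
    e1=P[0]-P[1];e2=P[2]-P[1]
    print('frame mid',m,'len',np.linalg.norm(a),'yaw',th,'| sides',np.linalg.norm(e1),np.linalg.norm(e2))
    print('DISH centre',(P[0]+P[2])/2,'angle front',np.arctan2(-e1[0],e1[1]),'right',np.arctan2(e2[1],e2[0]))
E
python3 - <<'E'
from h import *
C=cam('wrist',arm.get_obs())
pose3(C,(180,82),(300,57),(240,66),(157,124),(185,270))
D=(C[0],C[1],C[2]+RS@[0,9.8,0])
pose3(D,(175,83),(286,61),(232,67),(156,132),(183,277))
E
```

```text
frame mid [-68.825   7.186] len 128.43764428464866 yaw 0.001079385163294633 | sides 118.03002140806726 113.83412983789147
DISH centre [-2.562 -0.544] angle front 0.2325878642207055 right 0.26322246766529567
frame mid [-68.599   7.686] len 128.35571008540583 yaw -0.002728102617618753 | sides 116.7421858462798 115.6906032330296
DISH centre [1.178 2.935] angle front 0.29510599336356286 right 0.24977689537631295
```

The dish has turned about 0.06 rad. The lever should be longer, so I'll back off, shift toward the back-left corner and tap again.

```bash
python3 -m jog '[[0,0.077,-0.092,0,0,0],[0,0.077,-0.092,0,0,0],[-0.27,0,0,0,0,0],[-0.27,0,0,0,0,0],[-0.01,-0.05,0.06,0,0,0],[-0.01,-0.05,0.06,0,0,0],[-0.01,-0.05,0.06,0,0,0],[-0.01,-0.05,0.06,0,0,0],[-0.01,-0.05,0.06,0,0,0],[-0.01,-0.05,0.06,0,0,0],[0,0,0,0,0,0]]'
python3 - <<'E'
from h import *
need([28,95,54])
C,im=shot('w5');q=quad(im,(100,40,310,300));print(q.tolist())
E
```

```text
time_s: 9.3
tcp_pos: [558.8, 148.0, 53.1]
eef_rot: [[-0.984, -0.116, 0.138], [-0.181, 0.632, -0.754], [0.0, -0.766, -0.643]]
contact_force: [-0.4, 0.5, 1.1]
finger_gap: 0.2
grip_force: 0.2
t 9.3 stand tcp [42.666 66.061 53.123] F [-0.443  0.468  1.081] J [-54.  45.  13. 104.  35.  66.  34.]
units [ 0.576  0.72  -0.913]
[[231, 41], [164, 96], [188, 250], [263, 258]]
```

View pics/w5.png

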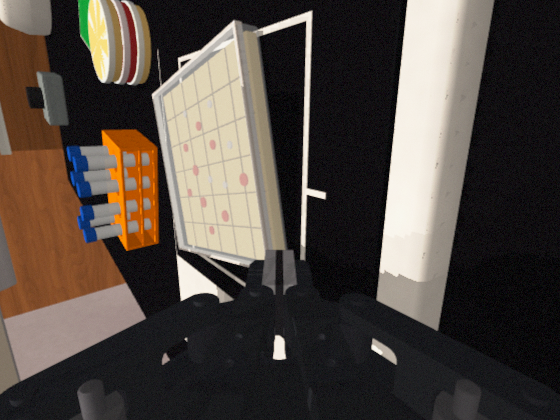

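```bash
cat >> h.py <<'E'
def frames(C,im,roi):
    """bright thin line segments near the printed frame, in stand coordinates at z=40"""
    g=im.min(2);th=cv2.morphologyEx(g,cv2.MORPH_TOPHAT,np.ones((9,9)))
    m=(th>70).astype('uint8')*255;z=np.zeros_like(m);x0,y0,x1,y1=roi;z[y0:y1,x0:x1]=1
    L=cv2.HoughLinesP(m*z,1,np.pi/360,20,minLineLength=18,maxLineGap=4);out=[]
    for a in ([] if L is None else L[:,0]):
        p=tos(ray(C,[a[:2],a[2:]],40))[:,:2];d=p[1]-p[0];an=np.arctan2(d[1],d[0])
        if abs(np.sin(2*an))<.16 and np.linalg.norm(d)>15: out.append((('x' if abs(d[0])<abs(d[1]) else 'y'),p.mean(0).round(1).tolist(),round(float(np.linalg.norm(d)),0),a.tolist()))
    return sorted(out,key=str)
E
python3 - <<'E'
from h import *
C=cam('wrist',arm.get_obs());im=cv2.imread('pics/w5.png')
pose3(C,(181,59),(311,14),(238,27),(154,96),(180,246))
q=np.array([[231, 41], [164, 96], [188, 250]]);P=tos(ray(C,q,55))-[5.3,7.4,0];print(P)
e=P[0]-P[1];f=P[2]-P[1];print(np.arctan2(-e[0],e[1]),np.arctan2(f[1],f[0]),(P[0]+P[2])/2,np.linalg.norm(e),np.linalg.norm(f))
for l in frames(C,im,(140,5,330,290)):print(l)
E
```

```text
frame mid [-68.906   7.079] len 129.64333937199018 yaw 0.004399962257247561 | sides 116.8344612034464 114.00955132469275
DISH centre [-4.71  -9.454] angle front 0.19870993501923906 right 0.21054379200718207
[[-68.516  26.178  55.   ]
 [-48.187 -64.6    55.   ]
 [ 63.184 -44.522  55.   ]]
0.220316064357831 0.17836456835064743 [-2.666 -9.172 55.   ] 93.02570717589985 113.16632483892916
('x', [-67.5, 53.4], 35.0, [259, 35, 309, 20])
('x', [-68.0, 54.0], 36.0, [259, 33, 311, 19])
('x', [-68.4, 54.8], 34.0, [261, 32, 311, 17])
('x', [-68.7, 52.3], 31.0, [260, 32, 304, 18])
('x', [-68.9, 53.9], 36.0, [259, 32, 311, 15])
('x', [-69.2, 57.9], 28.0, [269, 28, 311, 14])
('x', [-69.5, 53.9], 36.0, [259, 31, 311, 13])
('x', [-70.1, 52.5], 40.0, [255, 31, 312, 11])
('x', [-70.3, 53.1], 38.0, [257, 30, 311, 11])
('x', [-70.5, 52.7], 25.0, [264, 27, 300, 14])
('x', [78.9, -22.3], 36.0, [205, 257, 228, 271])
('x', [79.3, -16.4], 48.0, [205, 258, 237, 277])
('x', [79.8, -12.4], 59.0, [204, 258, 245, 283])
('x', [80.3, -1.0], 37.0, [218, 268, 245, 284])
('x', [81.1, -3.2], 38.0, [216, 267, 244, 285])
('y', [-12.6, 71.0], 109.0, [301, 259, 311, 20])
('y', [-14.4, 70.3], 112.0, [300, 258, 310, 11])
('y', [-41.8, 69.5], 57.0, [303, 151, 307, 12])
('y', [-44.3, 70.0], 17.0, [305, 100, 307, 58])
('y', [-61.2, 70.2], 16.0, [307, 57, 308, 15])
('y', [26.2, 72.3], 30.0, [304, 259, 306, 203])
('y', [9.3, 71.9], 56.0, [303, 252, 308, 139])
```

Left taps at the corner translate the dish more than they turn it. It is now at y ≈ -9 mm with about 0.2 rad left. Next I'll go round the front to the right side, with a flatter tilt, and push at the front-right.

```bash
python3 -m jog '[[0,0.1,-0.12,0,0,0],[0,0.2,-0.4,0,0,0],[0,0,-1,0,0,0],[0,0,-1,0,0,0],[0,0,-1,0,0,0],[0,0,-1,0,0,0],[0,0,-1,0,0,0],[0,0,-1,0,0,0],[0,0,-1,-1,0,0],[0,0,0,-1,0,0],[0,0,0,-1,0,0],[0,0,0,-1,0,0]]'
python3 -m jog '[[0,0,0,-1,0,0],[0,0,0,-1,0,0],[0,0,0,-1,0,0],[0,0,0,-1,0,0],[0,0,0,-1,0,0],[0,0,0,-1,0,0],[0,0,0,0,0,0]]'
python3 - <<'E'
from h import *
need([-110,240,260]);print(arm.get_obs()['eef_rot'])
need([-115,-190,260])
E
```

```text
time_s: 10.85
tcp_pos: [531.5, 295.7, 168.6]
eef_rot: [[-0.983, -0.158, 0.091], [-0.182, 0.853, -0.489], [-0.0, -0.497, -0.868]]
contact_force: [-0.5, 0.8, 0.1]
finger_gap: -0.0
grip_force: 0.0
time_s: 11.72
tcp_pos: [532.3, 293.4, 168.7]
eef_rot: [[-0.984, -0.179, 0.0], [-0.179, 0.984, -0.0], [-0.0, -0.0, -1.0]]
contact_force: [-0.7, -1.0, 1.0]
finger_gap: -0.3
grip_force: 0.0
t 11.725 stand tcp [ 41.579 213.839 168.732] F [-0.678 -1.017  0.969] J [-35.  22.   0. 104.  -0.  54.  65.]
units [ 6.055  1.088 -3.652]
[[-0.984 -0.179  0.   ]
 [-0.179  0.984 -0.   ]
 [-0.    -0.    -1.   ]]
t 11.725 stand tcp [ 41.579 213.839 168.732] F [-0.678 -1.017  0.969] J [-35.  22.   0. 104.  -0.  54.  65.]
units [  6.375 -16.11   -3.649]
```

```bash
python3 -m jog '[[1,0,-0.6,0,0,0],[1,0,-0.6,0,0,0],[1,0,-0.6,0,0,0],[1,0,-0.6,0,0,0],[1,0,-0.6,0,0,0],[1,0,-0.6,0,0,0],[0.4,-0.5,0,0,0,0],[0,-1,0,0,0,0],[0,-1,0,0,0,0],[0,-1,0,0,0,0],[0,-1,0,0,0,0],[0,-1,0,0,0,0]]'
python3 -c "
from h import *
need([-115,-190,260])"
python3 -m jog '[[0,-1,0,0,0,0],[0,-1,0,0,0,0],[0,-1,0,0,0,0],[0,-1,0,0,0,0],[0,-1,0,0,0,0],[0,-1,0,0,0,0],[0,-1,0,0,0,0],[0,-1,0,0,0,0],[0,-1,0,0,0,0],[0,-1,0,0,0,0],[0,-0.8,0,0,0,0]]'
python3 -c "
from h import *
need([-35,-250,250])"
```

```text
time_s: 13.22
tcp_pos: [399.5, 129.4, 257.8]
eef_rot: [[-0.983, -0.181, -0.001], [-0.181, 0.983, -0.002], [0.001, -0.002, -1.0]]
contact_force: [-0.6, 0.1, 0.3]
finger_gap: -0.1
grip_force: 0.0
t 13.225 stand tcp [-117.462   75.071  257.798] F [-0.551  0.15   0.269] J [-32.  -2.   5. 121.   0.  61.  73.]
units [  0.005 -10.603  -0.071]
time_s: 14.6
tcp_pos: [448.2, -136.3, 257.8]
eef_rot: [[-0.984, -0.181, -0.002], [-0.181, 0.984, -0.002], [0.002, -0.001, -1.0]]
contact_force: [-0.6, 0.1, 0.0]
finger_gap: -0.3
grip_force: 0.0
t 14.6 stand tcp [-115.15  -195.055  257.803] F [-0.618  0.069  0.03 ] J [-15.   3.  25. 117.  -1.  61. 111.]
units [-3.186 -2.227  0.309]
```

```bash
python3 -m jog '[[-0.8,-0.5,0,0,0,0],[-0.8,-0.5,0,0,0,0],[-0.8,-0.5,0,0,0,0],[-0.8,-0.5,0,0,0,0],[0,0,0,0,0,1],[0,0,0,0,0,1],[0,0,0,0,0,1],[0,0,0,0,0,1],[0,0,0,0,0,1],[0,0,0,0,0,1],[0,0,0,0,0,1],[0,0,0,0,0,1]]'
python3 -m jog '[[0,0,0,0,0,1],[0,0,0,0,0,1],[0,0,0,0,0,1],[0,0,0,0,0,1],[0,0,0,0,0,1],[0,0,0,0,0,1],[0,0,0,0,0,1],[0,0,0,0,0,1],[0,0,0,0,0,1],[0,0,0,0,0,1],[0,0,0,0,1,0],[0,0,0,0,1,0]]'
python3 -c "
from h import *
need([-35,-250,250])"
python3 -m jog '[[0,0,0,0,1,0],[0,0,0,0,1,0],[0,0,0,0,1,0],[0,0,0,0,1,0],[0,0,0,0,1,0],[0,0,0,0,1,0],[0,0,0,0,1,0],[0,0,0,0,1,0],[0,0,0,0,1,0],[0,0,0,0,0,0]]'
python3 -c "
from h import *
need([-40,-130,75]);print(arm.get_obs()['eef_rot'])"
```

```text
time_s: 16.1
tcp_pos: [535.8, -169.9, 257.7]
eef_rot: [[-0.869, 0.496, -0.002], [0.496, 0.869, -0.002], [0.001, -0.002, -1.0]]
contact_force: [1.1, -0.1, 0.7]
finger_gap: -0.0
grip_force: 0.0
time_s: 17.6
tcp_pos: [536.0, -169.2, 257.9]
eef_rot: [[-0.18, 0.983, -0.033], [0.968, 0.183, 0.172], [0.176, -0.001, -0.984]]
contact_force: [0.3, -0.7, 0.5]
finger_gap: -0.2
grip_force: 0.0
t 17.6 stand tcp [ -34.252 -242.524  257.899] F [ 0.33  -0.651  0.541] J [-15.  19.  39. 103. -21.  70.  43.]
units [-0.35  -0.033  0.259]
time_s: 18.85
tcp_pos: [535.4, -170.3, 256.0]
eef_rot: [[-0.1, 0.984, -0.151], [0.564, 0.18, 0.806], [0.82, -0.005, -0.573]]
contact_force: [-0.1, -0.6, 0.5]
finger_gap: -0.1
grip_force: 0.0
t 18.85 stand tcp [ -35.09  -243.519  256.04 ] F [-0.052 -0.607  0.533] J [ 13.  39.  29.  90. -47. 106.  64.]
units [-3.333 -0.123  7.872]
[[-0.1    0.984 -0.151]
 [ 0.564  0.18   0.806]
 [ 0.82  -0.005 -0.573]]
```

```bash
python3 -m jog '[[-0.4,0,0.95,0,0,0],[-0.4,0,0.95,0,0,0],[-0.4,0,0.95,0,0,0],[-0.4,0,0.95,0,0,0],[-0.4,0,0.95,0,0,0],[-0.4,0,0.95,0,0,0],[-0.4,0,0.95,0,0,0],[-0.4,0,0.95,0,0,0],[0,0,0,0,0,0]]'
python3 - <<'E'
from h import *
need([-40,-100,54]);print(arm.get_obs()['eef_rot'])
C,im=shot('r1')
q=quad(im,(0,0,560,270));print(q.tolist());P=tos(ray(C,q,55));print(P)
for l in frames(C,im,(0,0,560,300)):
  if l[2]>25:print(l)
E
```

```text
time_s: 19.98
tcp_pos: [515.4, -60.5, 83.0]
eef_rot: [[-0.104, 0.983, -0.152], [0.565, 0.184, 0.805], [0.819, -0.002, -0.574]]
contact_force: [0.0, -0.1, 0.7]
finger_gap: 0.1
grip_force: 0.0
t 19.975 stand tcp [ -35.842 -131.908   83.035] F [ 0.049 -0.107  0.734] J [  8.  46.  24. 104. -54.  87.  73.]
units [-0.218 -0.148  1.714]
[[-0.104  0.983 -0.152]
 [ 0.565  0.184  0.805]
 [ 0.819 -0.002 -0.574]]
[[415, 185], [384, 139], [388, 130], [379, 132], [381, 120], [364, 109], [248, 121], [251, 111], [244, 116], [243, 145], [250, 146], [264, 215]]
[[ 64.048 -46.073  55.   ]
 [ 52.039   7.554  55.   ]
 [ 57.997  20.014  55.   ]
 [ 49.65   17.131  55.   ]
 [ 54.777  34.681  55.   ]
 [ 42.298  51.957  55.   ]
 [-64.703  32.323  55.   ]
 [-63.066  47.985  55.   ]
 [-68.923  39.984  55.   ]
 [-66.385  -1.241  55.   ]
 [-60.483  -2.485  55.   ]
 [-45.887 -75.238  55.   ]]
('x', [-67.2, -6.1], 55.0, [241, 186, 245, 142])
('x', [-67.7, -17.3], 92.0, [237, 215, 245, 137])
('x', [-68.6, -16.6], 94.0, [236, 215, 244, 136])
('x', [-69.2, -13.2], 50.0, [238, 190, 242, 149])
('x', [-70.2, -16.6], 94.0, [233, 215, 243, 136])
('x', [80.1, 32.9], 82.0, [395, 110, 416, 165])
('x', [80.9, 31.0], 85.0, [396, 110, 418, 168])
('x', [82.2, 34.1], 79.0, [397, 110, 418, 163])
('y', [13.2, 115.6], 179.0, [244, 88, 407, 88])
('y', [47.5, 112.7], 83.0, [319, 90, 395, 89])
('y', [53.3, -61.0], 58.0, [360, 214, 438, 213])
('y', [53.8, -63.4], 46.0, [369, 216, 432, 216])
('y', [54.1, -62.4], 57.0, [362, 215, 439, 215])
('y', [65.0, -61.4], 36.0, [391, 214, 439, 214])
('y', [8.3, 113.5], 187.0, [236, 88, 407, 90])
('y', [8.9, 117.7], 187.0, [237, 87, 406, 87])
```

View pics/r1.png

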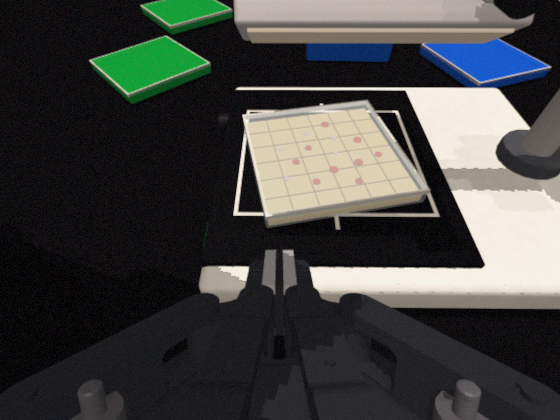

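In this right-side view the frame corners are at (247,111), (400,111), (438,215) and (236,215). The dish top corners are at (245,118), (368,103), (425,190) and (268,213).

```bash
cat >> h.py <<'E'
T0=T0+RS@[6,5,0]
def auto(C,im,roi,z=53):
    b,g,r=[im[...,i].astype(int) for i in range(3)]
    m=((r-b>22)&(r>190)).astype('uint8')*255;k=np.zeros_like(m);x0,y0,x1,y1=roi;k[y0:y1,x0:x1]=1
    m=cv2.morphologyEx(m*k,cv2.MORPH_CLOSE,np.ones((9,9)));m=cv2.morphologyEx(m,cv2.MORPH_OPEN,np.ones((15,15)))
    c=max(cv2.findContours(m,0,2)[0],key=cv2.contourArea)
    P=tos(ray(C,c[:,0],z))[:,:2];R=cv2.minAreaRect(P.astype('float32'));a=R[2]-90*round(R[2]/90)
    F=[l for l in frames(C,im,roi) if l[2]>25]
    fx0=[l[1][0] for l in F if l[0]=='x' and abs(l[1][0]+74)<8];fx1=[l[1][0] for l in F if l[0]=='x' and abs(l[1][0]-74)<8]
    fy0=[l[1][1] for l in F if l[0]=='y' and abs(l[1][1]+66)<8];fy1=[l[1][1] for l in F if l[0]=='y' and abs(l[1][1]-66)<8]
    print('AUTO centre',R[0],'size',R[1],'ang',a,np.radians(a),'frame lines',[np.round(np.median(v),1) if v else None for v in(fx0,fx1,fy0,fy1)])
    print(cv2.approxPolyDP(c,5,True)[:,0].tolist())
E
python3 - <<'E'
from h import *
C=cam('wrist',arm.get_obs());im=cv2.imread('pics/r1.png')
dishpose(C,[(247,111),(400,111),(438,215),(236,215)],[(-74,66),(74,66),(74,-66),(-74,-66)],[(245,118),(368,103),(425,190),(268,213)])
for z in (50,54,57):auto(C,im,(200,95,470,225),z)
need([-40,-95,54])
E
```

```text
corr rot -0.0022661851891402317 shift [-2.073  1.01 ] resid [[-3.2, 1.0], [4.2, 1.8], [0.6, -0.9], [-1.6, -1.9]]
corners [[-74.92507185579943, 30.01350230434991], [39.79688322501112, 54.77767379535545], [61.577605941014845, -57.481333069245785], [-50.95682520241929, -79.47331027993215]] sides [112.08  117.364 114.352 114.663]
DISH centre [ -6.127 -13.041] angle 0.20318697466539726 11.641756100358846
AUTO centre (-6.581962585449219, -5.2816162109375) size (132.02740478515625, 127.75849914550781) ang 7.352822303771973 0.1283309585148956 frame lines [np.float64(-74.4), np.float64(76.0), np.float64(-67.3), None]
[[411, 170], [392, 151], [392, 136], [379, 117], [365, 110], [245, 116], [243, 159], [253, 160], [263, 212], [410, 191]]
AUTO centre (-7.348350524902344, -10.107200622558594) size (128.96900939941406, 124.79900360107422) ang 7.352822303771973 0.1283309585148956 frame lines [np.float64(-74.4), np.float64(76.0), np.float64(-67.3), None]
[[411, 170], [392, 151], [392, 136], [379, 117], [365, 110], [245, 116], [243, 159], [253, 160], [263, 212], [410, 191]]
AUTO centre (-7.92315673828125, -13.726394653320312) size (126.67522430419922, 122.57938385009766) ang 7.3528242111206055 0.12833099180440924 frame lines [np.float64(-74.4), np.float64(76.0), np.float64(-67.3), None]
[[411, 170], [392, 151], [392, 136], [379, 117], [365, 110], [245, 116], [243, 159], [253, 160], [263, 212], [410, 191]]
t 20.025 stand tcp [ -41.486 -138.069   83.893] F [ 0.558 -1.26   0.447] J [  8.  46.  24. 104. -54.  87.  73.]
units [0.011 0.08  2.096]
```

```bash
python3 - <<'E'
import re
s=open('h.py').read()
s=s.replace("m=((r-b>22)&(r>190)).astype('uint8')*255;k=","m=((r-b>TB)&(r>170)).astype('uint8')*255;k=").replace("def auto(C,im,roi,z=53):","def auto(C,im,roi,z=53,TB=26):")
s=s.replace("m=cv2.morphologyEx(m*k,cv2.MORPH_CLOSE,np.ones((9,9)));m=cv2.morphologyEx(m,cv2.MORPH_OPEN,np.ones((15,15)))","m=cv2.morphologyEx(m*k,cv2.MORPH_CLOSE,np.ones((3,3)));m=cv2.morphologyEx(m,cv2.MORPH_OPEN,np.ones((9,9)))")
open('h.py','w').write(s)
E
python3 - <<'E'
from h import *
C=cam('wrist',arm.get_obs());im=cv2.imread('pics/r1.png')
for u in((252,150),(270,160),(350,130),(400,180),(280,207),(300,213),(241,160),(255,180)):print(u,im[u[1],u[0]][::-1],end=' ')
for t in(22,26,32,38):auto(C,im,(200,95,470,225),53,t)
E
```

```text
(252, 150) [236 227 215] (270, 160) [217 203 176] (350, 130) [222 209 181] (400, 180) [221 210 181] (280, 207) [222 211 182] (300, 213) [126 125 118] (241, 160) [237 229 217] (255, 180) [36 35 36] AUTO centre (-6.600322723388672, -13.191413879394531) size (116.30915832519531, 109.56965637207031) ang 12.295119285583496 0.214590313458885 frame lines [np.float64(-74.4), np.float64(76.0), np.float64(-67.3), None]
[[413, 182], [364, 109], [246, 123], [264, 213], [410, 191]]
AUTO centre (-6.567699432373047, -13.36553955078125) size (115.82624816894531, 108.90266418457031) ang 12.364360809326172 0.2157988060272925 frame lines [np.float64(-74.4), np.float64(76.0), np.float64(-67.3), None]
[[413, 182], [364, 109], [246, 123], [264, 211], [409, 191]]
AUTO centre (-5.198127746582031, -13.123741149902344) size (112.89508056640625, 108.0196304321289) ang 12.250082015991211 0.2138042648183913 frame lines [np.float64(-74.4), np.float64(76.0), np.float64(-67.3), None]
[[413, 182], [365, 110], [249, 123], [268, 212], [413, 190]]
AUTO centre (-5.268100738525391, -13.061470031738281) size (112.05089569091797, 107.35993194580078) ang 12.258938789367676 0.21395884467491358 frame lines [np.float64(-74.4), np.float64(76.0), np.float64(-67.3), None]
[[412, 181], [364, 110], [249, 123], [268, 211], [315, 205], [313, 189], [319, 203], [411, 190]]
```

The auto measurement works: centre about (-6,-12), angle 0.21 rad. I'll approach the front-right corner and push left.

```bash
python3 -m jog '[[-0.01,-0.07,0.5,0,0,0],[-0.01,-0.07,0.5,0,0,0],[-0.01,-0.06,0.5,0,0,0],[-0.01,-0.06,0.5,0,0,0],[0,0,0,0,0,0],[0,0,0,0,0,0]]'
python3 - <<'E'
from h import *
need([-48,-90,54])
E
python3 -m jog '[[0.045,0,0.065,0,0,0],[0.045,0,0.065,0,0,0],[0.045,0,0.065,0,0,0],[0.045,0,0.065,0,0,0],[0.045,0,0.065,0,0,0],[0.045,0,0.065,0,0,0],[0.045,0,0.065,0,0,0],[0.045,0,0.065,0,0,0],[0,0,0,0,0,0]]'
python3 - <<'E'
from h import *
need([-48,-80,54])
C,im=shot('r2')
auto(C,im,(150,40,540,270),53,32)
E
```

```text
time_s: 20.78
tcp_pos: [502.5, -23.6, 54.3]
eef_rot: [[-0.104, 0.984, -0.148], [0.564, 0.181, 0.806], [0.819, 0.0, -0.574]]
contact_force: [0.2, -0.6, 0.9]
finger_gap: -0.4
grip_force: 0.0
t 20.775 stand tcp [-48.219 -98.314  54.259] F [ 0.158 -0.643  0.873] J [  7.  47.  21. 108. -56.  82.  74.]
units [0.182 0.012 0.278]
time_s: 21.9
tcp_pos: [499.5, -7.6, 54.1]
eef_rot: [[-0.104, 0.983, -0.148], [0.564, 0.181, 0.806], [0.819, -0.0, -0.573]]
contact_force: [-0.7, -0.4, 0.8]
finger_gap: -0.3
grip_force: 0.2
t 21.9 stand tcp [-48.491 -82.052  54.11 ] F [-0.713 -0.365  0.758] J [  7.  46.  19. 109. -56.  81.  74.]
units [0.043 0.02  0.07 ]
AUTO centre (-4.923732757568359, -10.282222747802734) size (112.14707946777344, 108.70217895507812) ang 10.864178657531738 0.18961568809882628 frame lines [np.float64(-74.9), np.float64(74.7), np.float64(-67.2), None]
[[468, 217], [394, 115], [252, 130], [275, 249], [302, 252], [463, 227]]
```

```bash
python3 -m jog '[[0.045,-0.02,0.065,0,0,0],[0.045,-0.02,0.065,0,0,0],[0.045,-0.02,0.065,0,0,0],[0.045,-0.02,0.065,0,0,0],[0.045,-0.02,0.065,0,0,0],[0,0,0,0,0,0]]'
python3 - <<'E'
from h import *
need([-48,-80,54])
C,im=shot('r3')
auto(C,im,(150,40,540,270),53,32)
E
```

```text
time_s: 22.7
tcp_pos: [495.2, 1.7, 54.1]
eef_rot: [[-0.104, 0.983, -0.148], [0.564, 0.181, 0.806], [0.819, -0.0, -0.573]]
contact_force: [0.6, -1.4, -0.7]
finger_gap: 0.1
grip_force: 0.2
t 22.7 stand tcp [-51.081 -72.123  54.072] F [ 0.636 -1.436 -0.681] J [  7.  45.  18. 110. -56.  80.  74.]
units [-0.184  0.12  -0.257]
AUTO centre (-2.172443389892578, -4.098930358886719) size (112.25035858154297, 108.70256042480469) ang 6.191728591918945 0.10806605031885796 frame lines [np.float64(-74.9), np.float64(74.1), None, None]
[[478, 230], [410, 121], [263, 129], [275, 249], [308, 253], [478, 238]]
```

```bash
python3 -m jog '[[0.045,-0.02,0.065,0,0,0],[0.045,-0.02,0.065,0,0,0],[0.045,-0.02,0.065,0,0,0],[0,0,0,0,0,0]]'
python3 - <<'E'
from h import *
need([-48,-80,54])
C,im=shot('r4')
auto(C,im,(150,40,540,270),53,32)
E
```

```text
time_s: 23.25
tcp_pos: [492.7, 7.3, 54.1]
eef_rot: [[-0.104, 0.983, -0.148], [0.564, 0.181, 0.806], [0.819, 0.0, -0.573]]
contact_force: [-0.3, -0.7, 1.9]
finger_gap: 0.2
grip_force: 0.1
t 23.25 stand tcp [-52.627 -66.183  54.069] F [-0.275 -0.708  1.917] J [  7.  45.  18. 111. -57.  79.  74.]
units [-0.32   0.18  -0.453]
AUTO centre (-0.5806961059570312, -0.731658935546875) size (112.3726577758789, 108.52008056640625) ang 3.2107245922088623 0.05603771550879692 frame lines [np.float64(-74.8), np.float64(72.8), None, None]
[[483, 237], [420, 125], [270, 129], [276, 249], [324, 254], [477, 248]]
```

```bash
python3 -m jog '[[0.045,-0.025,0.065,0,0,0],[0.045,-0.025,0.065,0,0,0],[0,0,0,0,0,0],[-0.05,0,-0.1,0,0,0],[-0.1,0,-0.2,0,0,0],[0,0,-0.6,0,0,0],[0,0,-0.8,0,0,0],[0,0,-0.5,0,0,0],[0,0,0,0,0,0],[0,0,0,0,0,0]]'
python3 - <<'E'
from h import *
need([-48,-80,54])
C,im=shot('r5')
for z in(53,57):auto(C,im,(150,40,540,270),z,32)
for l in frames(C,im,(150,40,540,270)):
  if l[2]>20:print(l)
E
```

```text
time_s: 24.55
tcp_pos: [499.2, -35.3, 82.4]
eef_rot: [[-0.104, 0.983, -0.149], [0.564, 0.181, 0.806], [0.819, -0.0, -0.573]]
contact_force: [-0.1, 1.0, 0.4]
finger_gap: -0.2
grip_force: 0.0
t 24.55 stand tcp [ -53.523 -109.27    82.375] F [-0.062  0.964  0.416] J [  9.  44.  19. 108. -53.  83.  72.]
units [-0.26   0.232  1.608]
AUTO centre (0.416900634765625, 1.4236640930175781) size (112.83563995361328, 107.510498046875) ang 0.9810935854911804 0.017123313337017568 frame lines [np.float64(-74.1), np.float64(75.2), np.float64(-66.9), None]
[[276, 124], [277, 216], [437, 215], [401, 123]]
AUTO centre (-0.8289031982421875, -3.015056610107422) size (110.1495590209961, 104.95117950439453) ang 0.9810962677001953 0.017123360150396102 frame lines [np.float64(-74.1), np.float64(75.2), np.float64(-66.9), None]
[[276, 124], [277, 216], [437, 215], [401, 123]]
('x', [-73.3, -50.9], 35.0, [249, 246, 253, 207])
('x', [-73.6, -37.2], 62.0, [248, 246, 255, 181])
('x', [-73.8, -19.2], 85.0, [248, 238, 257, 157])
('x', [-74.1, 0.6], 138.0, [246, 246, 260, 125])
('x', [-75.0, 9.2], 117.0, [248, 224, 25
[... 243 characters left out ...]
467, 248])
('x', [75.2, -55.8], 26.0, [454, 218, 468, 248])
('x', [76.3, -51.1], 22.0, [454, 215, 466, 240])
('y', [-1.1, -65.3], 30.0, [333, 243, 376, 243])
('y', [-30.1, -67.9], 92.0, [245, 246, 380, 246])
('y', [-63.0, -67.0], 27.0, [245, 245, 284, 244])
('y', [0.2, -66.9], 152.0, [246, 244, 468, 246])
('y', [0.3, -66.1], 152.0, [246, 243, 468, 245])
('y', [1.7, 108.0], 188.0, [243, 102, 424, 104])
('y', [14.2, 110.0], 165.0, [266, 102, 424, 102])
('y', [16.2, -68.4], 119.0, [293, 247, 468, 247])
('y', [2.4, 111.8], 189.0, [243, 101, 424, 101])
('y', [3.1, 113.7], 187.0, [245, 100, 423, 100])
('y', [56.5, -65.6], 39.0, [410, 244, 467, 244])
('y', [69.0, 108.5], 35.0, [381, 103, 415, 103])
```

Angle is now 0.017 rad and x is near 0. I'll pin down y with a brightness profile across the dish at its known edge heights.

Run:
```python
from h import *
C=cam('wrist',arm.get_obs());im=cv2.imread('pics/r5.png')
for u in(300,350):
  print('col',u)
  for v in list(range(98,132))+list(range(210,252)):
    p=[tos(ray(C,(u,v),z))[0] for z in(40,43,57)]
    print(v,im[v,u][::-1],'y40 %.1f y43 %.1f y57 %.1f'%tuple(q[1] for q in p),end=' ; ' if v%2 else '\n')
```

```text
col 300
98 [19 21 21] y40 117.4 y43 112.4 y57 89.0
99 [34 28 31] y40 115.4 y43 110.5 y57 87.2 ; 100 [166 158 148] y40 113.5 y43 108.6 y57 85.5
101 [245 240 230] y40 111.6 y43 106.7 y57 83.8 ; 102 [244 238 227] y40 109.7 y43 104.9 y57 82.1
103 [225 214 201] y40 107.9 y43 103.0 y57 80.4 ; 104 [66 62 60] y40 106.0 y43 101.2 y57 78.7
105 [19 20 19] y40 104.2 y43 99.4 y57 77.0 ; 106 [18 14 16] y40 102.3 y43 97.6 y57 75.3
107 [11  6 10] y40 100.5 y43 95.8 y57 73.7 ; 108 [17 16 14] y40 98.7 y43 94.0 y57 72.0
109 [14 10 14] y40 96.9 y43 92.2 y57 70.4 ; 110 [ 8 10 17] y40 95.1 y43 90.5 y57 68.8
111 [20 12 17] y40 93.3 y43 88.7 y57 67.2 ; 112 [18 15 16] y40 91.6 y43 87.0 y57 65.6
113 [13 12 17] y40 89.8 y43 85.3 y57 64.0 ; 114 [101  96  91] y40 88.1 y43 83.6 y57 62.5
115 [177 171 164] y40 86.4 y43 81.9 y57 60.9 ; 116 [200 196 188] y40 84.7 y43 80.2 y57 59.4
117 [198 194 184] y40 83.0 y43 78.5 y57 57.8 ; 118 [198 194 185] y40 81.3 y43 76.9 y57 56.3
119 [182 179 172] y40 79.6 y43 75.2 y57 54.8 ; 120 [143 142 140] y40 78.0 y43 73.6 y57 53.3
121 [145 144 143] y40 76.3 y43 72.0 y57 51.8 ; 122 [166 
[... 5267 characters left out ...]
y57 -71.1
237 [18 15 21] y40 -60.2 y43 -62.2 y57 -71.9 ; 238 [7 2 1] y40 -61.0 y43 -63.1 y57 -72.7
239 [13  4 10] y40 -61.9 y43 -63.9 y57 -73.4 ; 240 [14  4 17] y40 -62.7 y43 -64.7 y57 -74.2
241 [ 6  7 10] y40 -63.5 y43 -65.5 y57 -74.9 ; 242 [0 0 0] y40 -64.3 y43 -66.3 y57 -75.7
243 [91 87 79] y40 -65.2 y43 -67.2 y57 -76.4 ; 244 [159 150 141] y40 -66.0 y43 -68.0 y57 -77.2
245 [160 150 139] y40 -66.8 y43 -68.8 y57 -77.9 ; 246 [161 150 141] y40 -67.6 y43 -69.6 y57 -78.6
247 [129 123 114] y40 -68.4 y43 -70.4 y57 -79.4 ; 248 [6 1 8] y40 -69.2 y43 -71.1 y57 -80.1
249 [ 9 14 10] y40 -70.0 y43 -71.9 y57 -80.8 ; 250 [13  8 13] y40 -70.8 y43 -72.7 y57 -81.5
251 [9 8 7] y40 -71.6 y43 -73.5 y57 -82.3 ;
```

Estimates of y run from about +1 to +3.6 mm, because the side view is biased by parallax. A head-on look from the front will settle it, and it's on the way to the left side.

```bash
python3 -m jog '[[0,0,-1,0,0,0],[0,0,-1,0,0,0],[0,0,-1,0,0,0],[0,0,-1,0,0,0],[0,0,-1,0,0,0],[0,0,-1,0,-1,0],[0,0,-1,0,-1,0],[0,0,0,0,-1,0],[0,0,0,0,-1,0],[0,0,0,0,-1,0],[0,0,0,0,-1,0],[0,0,0,0,-1,0]]'
python3 -m jog '[[0,0,0,0,-1,0],[0,0,0,0,-1,0],[0,0,0,0,-1,0],[0,0,0,0,-1,0],[0,0,0,0,0,-1],[0,0,0,0,0,-1],[0,0,0,0,0,-1],[0,0,0,0,0,-1],[0,0,0,0,0,-1],[0,0,0,0,0,-1],[0,0,0,0,0,-1],[0,0,0,0,0,-1]]'
python3 -m jog '[[0,0,0,0,0,-1],[0,0,0,0,0,-1],[0,0,0,0,0,-1],[0,0,0,0,0,-1],[0,0,0,0,0,-1],[0,0,0,0,0,-1],[0,0,0,0,0,-1],[0,0,0,0,0,-1],[0,0,0,0,0,-1],[0,0,0,0,0,-1],[0,0,0,0,0,0]]'
python3 - <<'E'
from h import *
need([-120,0,250]);print(arm.get_obs()['eef_rot'])
E
```

```text
time_s: 26.1
tcp_pos: [524.9, -174.7, 184.4]
eef_rot: [[-0.171, 0.983, -0.062], [0.925, 0.182, 0.334], [0.34, -0.0, -0.94]]
contact_force: [-1.1, -0.2, 0.3]
finger_gap: -0.1
grip_force: 0.0
time_s: 27.6
tcp_pos: [524.7, -174.7, 184.2]
eef_rot: [[-0.773, 0.634, -0.001], [0.634, 0.773, 0.0], [0.001, -0.0, -1.0]]
contact_force: [-0.4, 0.4, -0.4]
finger_gap: 0.3
grip_force: 0.0
time_s: 28.98
tcp_pos: [524.8, -174.9, 184.3]
eef_rot: [[-0.983, -0.181, -0.001], [-0.181, 0.983, 0.0], [0.001, 0.0, -1.0]]
contact_force: [-0.2, -0.8, 0.5]
finger_gap: 0.2
grip_force: 0.0
t 28.975 stand tcp [ -52.305 -251.208  184.255] F [-0.151 -0.819  0.472] J [ -6.  17.  21. 111.  -7.  53. 119.]
units [ 2.613 10.075 -2.624]
[[-0.983 -0.181 -0.001]
 [-0.181  0.983  0.   ]
 [ 0.001  0.    -1.   ]]
```

```bash
python3 -m jog '[[0.65,0,-0.65,0,0,0],[0.65,0,-0.65,0,0,0],[0.65,0,-0.65,0,0,0],[0.65,0,-0.65,0,0,0],[0,1,0,0,0,0],[0,1,0,0,0,0],[0,1,0,0,0,0],[0,1,0,0,0,0],[0,1,0,0,0,0],[0,1,0,0,0,0],[0,1,0,0,0,0],[0,1,0,0,0,0]]'
python3 -m jog '[[0,1,0,0,0,0],[0,1,0,0,0,0],[0,0,0,0,0,0],[0,0,0,0,0,0]]'
python3 - <<'E'
from h import *
need([-120,0,250])
C,im=shot('f1')
for n,P in(('frame f corners',[[-74,66,40],[-74,-66,40]]),('dish f top corners',[[-60,60,57],[-60,-60,57]])):
    print(n,proj(C,np.array(P,float)@RS.T+T0))
for l in frames(C,im,(0,0,560,300)):
  if l[2]>20:print(l)
E
```

```text
time_s: 30.48
tcp_pos: [424.4, 10.6, 249.4]
eef_rot: [[-0.984, -0.179, -0.0], [-0.179, 0.984, 0.0], [0.0, 0.0, -1.0]]
contact_force: [0.2, -0.6, -0.8]
finger_gap: 0.1
grip_force: 0.0
time_s: 30.98
tcp_pos: [415.8, 58.4, 249.4]
eef_rot: [[-0.984, -0.18, -0.0], [-0.18, 0.984, -0.0], [0.0, -0.0, -1.0]]
contact_force: [0.3, -0.6, 0.7]
finger_gap: -0.1
grip_force: 0.0
t 30.975 stand tcp [-119.623   -2.683  249.447] F [ 0.29  -0.552  0.729] J [-23.  -1.   7. 122.   0.  60.  83.]
units [ 0.014  0.107 -0.022]
frame f corners [[335.255 223.247]
 [223.501 222.536]]
dish f top corners [[331.916 239.498]
 [226.759 238.849]]
('x', [-100.1, 96.7], 32.0, [349, 202, 377, 202])
('x', [-100.3, 41.0], 42.0, [297, 201, 333, 202])
('x', [-101.2, -98.4], 29.0, [182, 200, 207, 200])
('x', [-101.8, -0.7], 120.0, [227, 200, 331, 200])
('x', [-101.9, 94.8], 27.0, [350, 200, 373, 201])
('x', [-102.4, -97.2], 27.0, [184, 199, 207, 199])
('x', [-73.0, 51.6], 24.0, [313, 224, 333, 224])
('x', [-73.5, -51.9], 30.0, [223, 223, 248, 223])
('x', [-74.3, -30.0], 78.0, [221, 222, 287, 223])
('x', [-74.5, -0.4], 137.0, [221, 221, 337, 224])
('x', [-75.9, 20.8], 94.0, [257, 221, 337, 222])
('x', [-76.7, 47.8], 38.0, [304, 221, 336, 221])
('x', [-97.0, -88.2], 36.0, [188, 203, 219, 204])
('x', [-97.6, 0.2], 212.0, [188, 201, 371, 206])
('x', [-97.8, -59.2], 94.0, [188, 202, 269, 204])
('x', [-99.0, 22.1], 166.0, [227, 201, 370, 204])
('x', [-99.0, 24.8], 72.0, [270, 204, 332, 201])
('x', [-99.2, -27.9], 43.0, [237, 203, 274, 201])
('y', [-118.8, -237.2], 28.0, [70, 172, 73, 196])
('y', [-31.2, -67.1], 84.0, [222, 223, 226, 287])
('y', [-31.2, -68.3], 84.0, [221, 223, 225, 287])
('y', [-40.9, -65.5], 65.0, [224, 223, 226, 273])
```

Run:
```python
from h import *
C=cam('wrist',arm.get_obs());im=cv2.imread('pics/f1.png')
g=im.min(2)
for v in(222,223,232,238,244,252,260):
    print(v,'L',g[v,216:242].tolist(),'R',g[v,318:344].tolist())
    print('   y57@',tos(ray(C,[(220,v),(230,v),(330,v),(340,v)],57))[:,1],'x57',tos(ray(C,(280,v),57))[0,0],'y40',tos(ray(C,[(220,v),(340,v)],40))[:,1])
print('col280',g[220:250,280].tolist(),'col245',g[220:250,245].tolist(),'col315',g[220:250,315].tolist())
```

```text
222 L [11, 0, 15, 16, 13, 110, 175, 190, 188, 188, 181, 178, 175, 172, 174, 185, 191, 190, 191, 190, 194, 196, 196, 194, 194, 194] R [251, 249, 249, 250, 250, 250, 251, 248, 247, 246, 246, 248, 249, 249, 249, 249, 249, 250, 235, 140, 25, 32, 25, 23, 28, 31]
   y57@ [-67.054 -55.829  56.5    67.74 ] x57 -80.47794869707892 y40 [-70.343  71.293]
223 L [14, 11, 15, 15, 17, 101, 159, 175, 141, 135, 147, 148, 148, 147, 148, 147, 149, 148, 148, 149, 158, 165, 164, 166, 164, 162] R [238, 233, 233, 234, 232, 233, 233, 233, 233, 232, 233, 230, 230, 231, 231, 231, 241, 250, 221, 105, 28, 22, 29, 27, 28, 30]
   y57@ [-67.107 -55.871  56.561  67.812] x57 -79.2975574463834 y40 [-70.398  71.367]
232 L [13, 15, 10, 20, 9, 45, 143, 174, 123, 41, 7, 3, 9, 14, 18, 12, 16, 15, 10, 15, 16, 16, 18, 13, 7, 14] R [23, 22, 26, 32, 24, 27, 23, 24, 16, 26, 29, 21, 24, 25, 28, 116, 226, 250, 194, 29, 29, 30, 32, 22, 29, 28]
   y57@ [-67.584 -56.254  57.114  68.458] x57 -68.57577290507865 y40 [-70.899  72.047]
238 L [13, 17, 14, 18, 15, 11, 140, 173, 137, 66, 13, 22, 19, 18, 63, 83, 88, 93, 95, 94, 94, 94, 96, 9
[... 962 characters left out ...]
5, 155, 204, 209, 215, 221, 222, 222, 221, 221, 220, 221, 220] R [221, 220, 220, 222, 221, 222, 222, 222, 221, 220, 221, 212, 200, 186, 200, 241, 195, 64, 23, 30, 25, 23, 20, 26, 24, 25]
   y57@ [-69.118 -57.488  58.895  70.541] x57 -34.04717613543066 y40 [-72.511  74.235]
col280 [40, 127, 197, 169, 57, 17, 19, 16, 22, 12, 18, 17, 13, 15, 9, 13, 44, 87, 109, 130, 156, 188, 210, 216, 215, 218, 215, 218, 217, 184] col245 [64, 144, 199, 165, 11, 21, 19, 22, 16, 15, 19, 17, 19, 20, 17, 14, 29, 60, 93, 121, 142, 172, 198, 221, 223, 220, 221, 223, 222, 223] col315 [37, 184, 251, 235, 129, 22, 24, 24, 24, 27, 23, 24, 29, 23, 6, 27, 62, 95, 122, 152, 213, 233, 218, 217, 220, 217, 219, 219, 219, 221]
```

The head-on front view gives y ≈ +1.4 mm, x ≈ 0 and angle ≈ 0.01–0.02 rad, all within tolerance. The robot is clear, so I'll hand in.

```bash
python3 -c "
from bench import arm
print(arm.close_job())"
```

```text
the job is handed in; nothing more can be done
None
```

I handed the job in with the dish square to the frame within about 0.02 rad. It sits about 1.4 mm left of centre and within about 1 mm front to back, by my last camera measurement; the verdict itself was not shown.

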